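# Take the bore of the wider bucket adapter with a telescoping gauge

### The job

Take the telescoping bore gauge out of its stand, with its plungers locked in, and seat it upright in the grey centrifuge adapter with the wider bore so that its cross bar lies down in the pockets at the adapter's two ends. Turn the knob on top about 70 degrees counterclockwise so that the plungers spring out to the bore wall, then turn it back clockwise to lock them at that width while the gauge is still seated. Withdraw the gauge and put it back upright in its stand, still locked at the measured width, and let go; do not disturb the things around.

Things in the scene. Friction and masses are not known exactly. Their poses are not given: they have to be found in the camera images.
- knob_grip (a point): centre of the black wing knob on top of the steel gauge (0.5 kg), to grip from above and carry it by: wing 12 mm thick (x of this point), 32 long (y), 30 high; below it a neck 12 mm round, 15 long. Turns with the knob; locked, the wing stands along the cross bar. The bar's underside is 67 mm below this point, the gauge's nose 117 mm
- gauge_bar (a point): centre of the underside of the gauge's cross bar (z up, y along the bar, x along the plungers); bar 84 mm long, 14 wide, 10 thick. A body 28 mm round reaches 50 mm below this point, the plungers are 35 mm below it; above the bar a handle 22 mm round, 25 high, then neck and knob. A half turn about z gives the same gauge
- gauge_knob (a joint): lock knob: 0 = fully clockwise (seen from above), plungers locked; grows counterclockwise to 1.3 rad. The further it is open, the further out the plungers can spring: to 46 mm from about 1.0 rad. Turns with a drag of about 0.1 to 0.15 N m, stays where it is left; the seated gauge itself can turn a few degrees in the pockets before they hold it
- tip_a (a point): outer ball end of one plunger (9 mm pin, towards the gauge's +x). The distance tip_a to tip_b is the gauge's reading: 31 to 34 mm at the start, 53 mm fully out when nothing stops them. Springs push them out with 1 to 3 N as the knob opens; when it is turned back they stay, held by about 2 N of friction each, so withdraw straight up
- tip_b (a point): outer end of the other plunger (towards the gauge's -x)
- adapter_wide_mouth (a point): mouth centre (on the top face, z up) of the wider bore, 46 mm. Fixed grey block 74 (x) by 104 (y) mm, top 60 mm above the worktop, bored through. At each y end of the top a U-shaped rim 12 mm high forms a pocket open to the bore, 19 mm wide (x), ending at y = +-44.5 mm. The gauge's bar lies along y in both pockets, underside on the top face
- adapter_narrow_mouth (a point): the same point of the other adapter, alike outside but with a bore of only 36 mm; not to be measured
- stand_seat (a point): centre of the gauge's seat in its fixed white stand: base plate 80 x 100 mm, two uprights at y = +-36 mm (12 thick, 36 wide) whose tops carry the bar at this height, 60 mm above the worktop (z up), between prongs 12 mm high, 20 mm apart in x. The bar lies along y (nothing stops it along y); the space between the uprights is open, 60 mm
- bench_timer: bystander: cream bench timer, 64x68x21 mm, origin under its centre, loose
- marker_2: bystander: marker pen 132 mm long lying on the worktop, origin under its centre, loose
- forceps: bystander: steel forceps 128 mm long lying on the worktop, origin under its centre, loose
- slide_box: bystander: dark blue slide box 40x101x32 mm, origin under its centre, loose
Mind the look-alikes: they are no part of the job. What is shaped like the part that bears knob_grip but yellow is not meant.

How it is judged:
By the outcome, as a careful person would: the job done as asked, in the order asked, and still so for the second after the job is handed in, with the robot touching nothing.
It also fails if it takes over 58 s, if anything falls off the work surface, if the arm or the gripper's body presses on something with over 40 N, if the wrist force passes 120 N, or if a joint passes its speed limit or range.

### The arm

A 6-joint arm with a two-finger parallel gripper is mounted at the origin on a cart in front of the work surface, level with it; the furniture and walls round the work are solid. World frame = base frame: x ahead of the robot, y to its left, z up, the work surface at z = 0. Lengths are in m, angles in degrees, forces in N, time in s.
With the tool pointing down it reaches from about 0.275 to 0.775 m from the base axis. Payload 14.6 kg.
Tool frame: the origin (TCP) lies midway between the tips of the shut fingers; the grasp point (between the pads) lies grasp_offset behind it (grasp_offset is the distance from the TCP to the grasp point, in m); z points along the fingers, x is the direction in which the jaws open and shut, and the axes are right-handed (so a half turn about z gives the same grasp; the last joint's range is limited). The gripper opens to 85 mm and grips with 20 to 120 N. Pads are 22 mm wide; open, the fingers measure 114 mm over their backs; the gripper's body (76 mm by 85 mm) begins 54 mm behind the grasp point. The pads swing forward as they close: fully open they stand 13 mm farther back than shut.
Start: joints at [-77.424, 15.075, -2.767, 72.158, 0, 81.102], TCP at [0.192, -0.489, 0.231] pointing down, gripper open.
Joint ranges: [-151.79, 151.79], [-50.71, 97.33], [-67.44, 78.34], [-121.81, 120.89], [-77.56, 73.72], [-180, 180]. Speed limits (degrees/s): [108.29, 108.29, 147.25, 159.86, 180, 180].

### API

Orientations are given as [roll, pitch, yaw] about the fixed x, y, z axes, in that order (R = Rz(yaw) Ry(pitch) Rx(roll)).
In Python, from workcell import state, camera, camera_info, hand_in, grasp_offset gives the robot as it stands.
- The arm moves only by the tool step_arm, never from a script. Its argument "motion" is a list of rows, each an object with "xyz": the shift along the tool's x, y, z in cm, a list of three; "twist": the turn, a rotation vector about the tool's x, y, z in degrees, a list of three. A call has 1 to 8 rows; each row is the pose to reach, as a shift and turn from the pose measured when the call began, along the tool's axes at that moment; what a row does not reach only later rows make up. A row lasts 1/12 s, in which the tool goes at most 41.7 mm and 7.16 degrees, less where a joint would pass 70% of its speed; a pose out of reach is approached as far as the arm can. A call with a gripper value outside its range is refused whole. "claw" is the closure in counts, from 0 (fully open) to 255 (shut), set as the call begins (left out, the last holds). The fingers move at their own pace and stop on an object; "grip_force" is the grip in N (left out, the last holds). Time passes only in rows, so rows that repeat a pose let the fingers close. It gives the time, the measured TCP pose, the force and the opening at its end, in the units of the state.
- state(): the state, without advancing time (a new reading comes with each control period).
- camera(name): name is "side" or "top"; returns (picture, depth): 384x512x3 uint8, red, green, blue; 384x512 float32, m along the optical axis (not along the pixel's ray), 0 where there is no reading.
- camera_info(name): a dict with "intrinsics" (3x3 intrinsics, pixels), "world_from_camera" (4x4, takes a point from camera to world coordinates). Camera axes: x right, y down, z forward; pixel columns grow to the right and rows downward; lengths in m; the calibration is good to about 2 mm. A picture is of the moment at which its call begins. camera_info takes no time and is no camera call.
- hand_in(): hands the job in, once; it reports no verdict.
The state is a dict: "time_s": time; "joint_pos": joint angles; "joint_velocities": joint speeds; "joint_torque": joint torques, N m; "ee_pos": TCP position; "orientation": TCP orientation; "contact_force": force on the tool from outside, world axes, zero at the start; "ft_torque": the same for the moment, N m; "grip_width": finger opening in m.
Only numpy, scipy, OpenCV 4.12 (cv2) and the standard library are available. Lean on these libraries where they do the work, as an engineer would, in place of code of your own. Each camera call takes 0.05 s, during which the arm holds its last target.

## Working session

There is one attempt and no reset: what is moved stays moved. The work goes in short steps, Python scripts to look and compute and a tool call to move; the robot and the scene stay as the last step left them, time stands still between calls to the robot, and variables do not carry over. Pictures are saved under pics/ and viewed, and the job is handed in when it is done.

Besides the shell and the picture viewer there is one more tool, called after "Call:" as name(argument=value, ...), one argument or row to a line, values as JSON. step_arm: Moves the arm, as the interface text tells. Its arguments: {"type":"object","properties":{"motion":{"type":"array","items":{"type":"object","properties":{"xyz":{"type":"array","items":{"type":"number"}},"twist":{"type":"array","items":{"type":"number"}}}}},"claw":{"type":"number"},"grip_force":{"type":"number"}},"required":["motion"]}

```bash
mkdir -p pics; ls
python3 - <<'E'
from workcell import *
import cv2,numpy as np
print(state(), grasp_offset)
for n in("side","top"):
    p,d=camera(n); i=camera_info(n)
    print(n,i)
    cv2.imwrite(f"pics/{n}0.png",cv2.cvtColor(p,cv2.COLOR_RGB2BGR)); np.savez(f"{n}0.npz",p=p,d=d,K=i["intrinsics"],T=i["world_from_camera"])
E
```

```text
pics
{'time_s': 0.0, 'joint_pos': array([-7.74243955e+01,  1.50997325e+01, -2.80614320e+00,  7.21573770e+01,
       -9.69632986e-04,  8.11014002e+01]), 'joint_velocities': array([-0.01832388, -0.01573997, -0.00043422, -0.10572505, -0.04624442,
        0.04384857]), 'joint_torque': array([ 4.42915436e-03, -6.37610793e+01,  3.84565294e+01,  1.37606630e-02,
        2.83856735e-05, -5.15586157e-05]), 'ee_pos': array([ 0.19211574, -0.48827793,  0.23080172]), 'orientation': array([-1.79991174e+02,  6.26414364e-02, -6.85257904e+01]), 'contact_force': array([ 0.00093777, -0.8985312 ,  0.03632474]), 'ft_torque': array([-0.00911337, -0.0162055 ,  0.01116069]), 'grip_width': 0.08522148081756424} 0.0187
side {'intrinsics': array([[419.66909257,   0.        , 255.49350514],
       [  0.        , 419.66909257, 190.67614111],
       [  0.        ,   0.        ,   1.        ]]), 'world_from_camera': array([[-0.98566985, -0.06820815,  0.15428091,  0.29951037],
       [-0.16848621,  0.44257911, -0.88075884,  0.64815244],
       [-0.00820658, -0.89413164, -0.44772902,  0.57737611],
       [ 0.        ,  0.        ,  0.        ,  1.        ]])}
top {'intrinsics': array([[434.51013675,   0.        , 253.4989361 ],
       [  0.        , 434.51013675, 194.59195366],
       [  0.        ,   0.        ,   1.        ]]), 'world_from_camera': array([[ 0.00351758, -0.99941475,  0.0340262 ,  0.41557853],
       [-0.99992093, -0.00310448,  0.01218581, -0.26635323],
       [-0.01207305, -0.03406637, -0.99934665,  1.12619551],
       [ 0.        ,  0.        ,  0.        ,  1.        ]])}
```

View pics/side0.png

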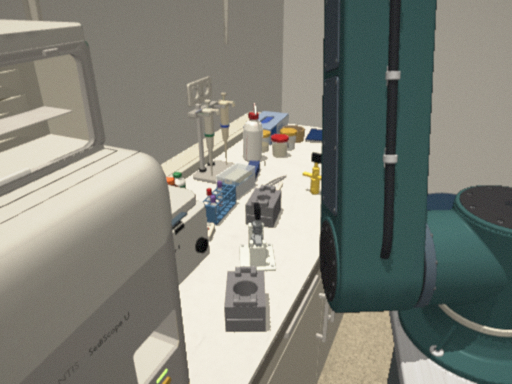

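View pics/top0.png

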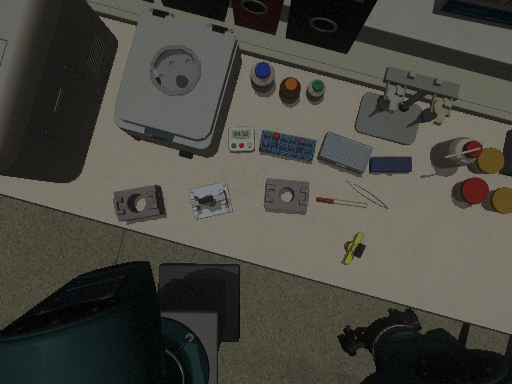

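The top view shows the following:
- **Gauge:** the steel gauge with the black knob is in the white stand at (210,200).
- **Look-alike:** a yellow gauge-like part stands at (355,247).
- **Adapters:** the grey ones are at (139,203) and (287,196).

Next I'll crop in close and measure.

```bash
cat > h.py <<'E'
import numpy as np,cv2
def load(f):
    z=np.load(f); return z["p"],z["d"],z["K"],z["T"]
def cloud(f):
    p,d,K,T=load(f); v,u=np.mgrid[0:384,0:512]
    X=np.stack([(u-K[0,2])*d/K[0,0],(v-K[1,2])*d/K[1,1],d],-1)
    W=X@T[:3,:3].T+T[:3,3]; W[d<=0]=np.nan; return p,W
def proj(P,K,T):
    c=np.linalg.inv(T)@np.append(P,1); return K@(c[:3]/c[2])
def topz(f,u,v,z):
    p,d,K,T=load(f); r=T[:3,:3]@np.array([(u-K[0,2])/K[0,0],(v-K[1,2])/K[1,1],1]); o=T[:3,3]
    return o+r*(z-o[2])/r[2]
E
python3 - <<'E'
from h import *
p,W=cloud("top0.npz")
def crop(u0,u1,v0,v1,s): return cv2.resize(p[v0:v1,u0:u1],None,fx=s,fy=s,interpolation=cv2.INTER_CUBIC)[:,:,::-1]
im=np.hstack([crop(105,245,170,230,5)])
cv2.imwrite("pics/c1.png",im)
im2=np.hstack([crop(255,315,170,230,6),crop(325,385,217,277,6)]); cv2.imwrite("pics/c2.png",im2)
P,K=None,None
p,Ws=cloud("side0.npz")
cv2.imwrite("pics/c3.png",crop(200,330,140,335,3))
# adapters: top face points
for nm,(u0,u1,v0,v1) in dict(L=(108,172,178,226),R=(258,316,172,220),S=(185,238,178,224)).items():
    w=W[v0:v1,u0:u1].reshape(-1,3); 
    h,e=np.histogram(w[:,2],bins=np.arange(-.01,.18,.005)); print(nm,[(round(b,3),int(x)) for x,b in zip(h,e) if x])
print(W[215,110],W[230,260])
E
```

```text
L [(np.float64(-0.01), 32), (np.float64(-0.005), 1103), (np.float64(0.0), 625), (np.float64(0.005), 27), (np.float64(0.01), 24), (np.float64(0.015), 25), (np.float64(0.02), 13), (np.float64(0.025), 22), (np.float64(0.03), 38), (np.float64(0.035), 29), (np.float64(0.04), 28), (np.float64(0.045), 26), (np.float64(0.05), 39), (np.float64(0.055), 545), (np.float64(0.06), 253), (np.float64(0.065), 69), (np.float64(0.07), 155), (np.float64(0.075), 2)]
R [(np.float64(-0.01), 34), (np.float64(-0.005), 1035), (np.float64(0.0), 524), (np.float64(0.005), 8), (np.float64(0.01), 6), (np.float64(0.015), 1), (np.float64(0.02), 4), (np.float64(0.025), 11), (np.float64(0.03), 16), (np.float64(0.035), 7), (np.float64(0.04), 1), (np.float64(0.045), 3), (np.float64(0.05), 26), (np.float64(0.055), 589), (np.float64(0.06), 289), (np.float64(0.065), 76), (np.float64(0.07), 143), (np.float64(0.075), 1)]
S [(np.float64(-0.01), 40), (np.float64(-0.005), 776), (np.float64(0.0), 579), (np.float64(0.005), 557), (np.float64(0.01), 86), (np.float64(0.015), 8), (np.float64(0.02), 4), (np.float64(0.025), 10), (np.float64(0.03), 4), (np.float64(0.035), 6), (np.float64(0.04), 6), (np.float64(0.045), 6), (np.float64(0.05), 7), (np.float64(0.055), 37), (np.float64(0.06), 13), (np.float64(0.065), 125), (np.float64(0.07), 58), (np.float64(0.075), 1), (np.float64(0.08), 1), (np.float64(0.085), 1), (np.float64(0.09), 13), (np.float64(0.095), 5), (np.float64(0.11), 1), (np.float64(0.115), 1), (np.float64(0.12), 3), (np.float64(0.125), 2), (np.float64(0.13), 8), (np.float64(0.135), 56), (np.float64(0.14), 12)]
[ 0.39965323  0.12088353 -0.00174781] [ 3.62374554e-01 -2.69754432e-01  2.85872670e-04]
```

View pics/c1.png

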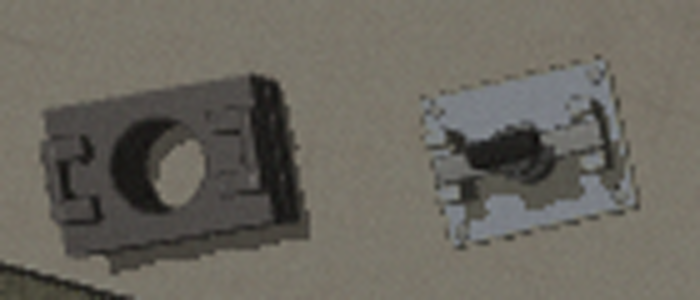

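View pics/c2.png

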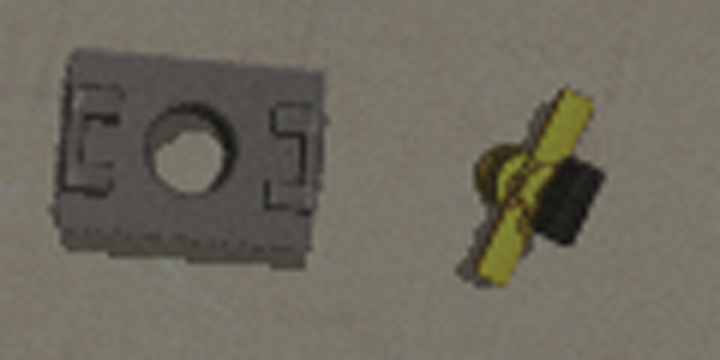

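View pics/c3.png

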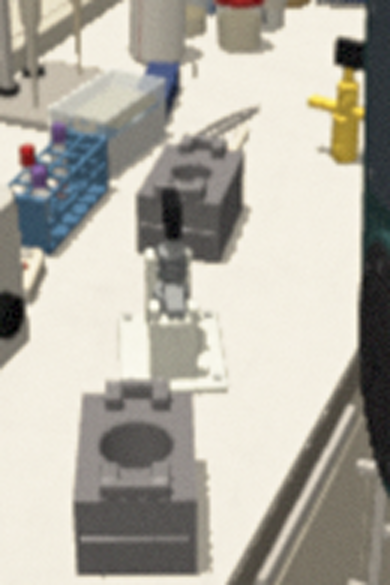

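The left adapter at (139,203) has the clearly wider bore. The gauge with the black knob in the white stand at about (207,200) is the right one. The yellow part is a decoy. Next: poses.

```bash
cat >> h.py <<'E'
from scipy.optimize import least_squares
def adapter(f,box):
    p,W=cloud(f); u0,u1,v0,v1=box
    w=W[v0:v1,u0:u1]; m=(w[...,2]>.052)&(w[...,2]<.08)
    n,lab,st,c=cv2.connectedComponentsWithStats(m.astype(np.uint8)); k=1+np.argmax(st[1:,4]); m=lab==k
    q=w[m]; r=cv2.minAreaRect((q[:,:2]*1000).astype(np.float32))
    # bore: hole edge
    # bore: pixels inside rect that are not top; edge = top pixels adjacent to hole
    cont,h=cv2.findContours(m.astype(np.uint8),cv2.RETR_CCOMP,cv2.CHAIN_APPROX_NONE)
    best=max([c for c,hh in zip(cont,h[0]) if hh[3]>=0],key=cv2.contourArea)
    e=np.array([topz(f,a[0][0]+u0,a[0][1]+v0,.06)[:2] for a in best])
    s=least_squares(lambda x:np.hypot(e[:,0]-x[0],e[:,1]-x[1])-x[2],[*e.mean(0),.02],loss='soft_l1',f_scale=.001)
    fl=q[(q[:,2]<.065)]
    return r,s.x,np.median(fl[:,2])
E
python3 - <<'E'
from h import *
print(adapter("top0.npz",(108,172,178,226)))
print(adapter("top0.npz",(258,316,172,220)))
p,W=cloud("top0.npz")
w=W[178:224,185:238].reshape(-1,3)
k=w[w[:,2]>.125]; r=cv2.minAreaRect((k[:,:2]*1000).astype(np.float32)); print("knob",r,np.median(k[:,2]),len(k), k[:,:2].mean(0))
b=w[(w[:,2]>.052)&(w[:,2]<.08)]; print("bar/prong",cv2.minAreaRect((b[:,:2]*1000).astype(np.float32)),len(b))
pl=w[(w[:,2]>.0035)&(w[:,2]<.015)]; print("plate",cv2.minAreaRect((pl[:,:2]*1000).astype(np.float32)),len(pl))
# white colour plate
pp=p[178:224,185:238].reshape(-1,3).astype(int)
print(np.percentile(pp.sum(1),[10,50,90,99]))
np.set_printoptions(precision=4,suppress=True)
p,Ws=cloud("side0.npz")
print("side knob"); q=Ws[195:225,245:270].reshape(-1,3); c=p[195:225,245:270].reshape(-1,3).astype(int).sum(1); g=q[(q[:,2]>.11)&(q[:,2]<.16)&(c<150)]; print(len(g),np.median(g,0),g.min(0),g.max(0))
E
```

```text
(((431.3830871582031, 35.63606262207031), (74.39204406738281, 105.24726104736328), 10.045084953308105), array([0.431427  , 0.03440882, 0.02332168]), np.float64(0.05899854173728625))
(((452.7203369140625, -334.450927734375), (104.39073181152344, 74.05783081054688), 84.74150085449219), array([ 0.45253982, -0.33405923,  0.01874996]), np.float64(0.05918934060532033))
knob ((438.18609619140625, -143.17628479003906), (11.859247207641602, 32.09740447998047), 16.607040405273438) 0.13822994749005013 78 [ 0.43793468 -0.14349071]
bar/prong ((439.2699890136719, -142.15965270996094), (35.448150634765625, 85.14636993408203), 12.912956237792969) 241
plate ((439.5185852050781, -142.64341735839844), (113.7762680053711, 134.70567321777344), 0.16111993789672852) 781
[210. 343. 381. 390.]
side knob
91 [ 0.4336 -0.1292  0.1322] [ 0.4264 -0.1509  0.1131] [ 0.4427 -0.125   0.1423]
```

Run:
```python
from h import *
np.set_printoptions(precision=4,suppress=True)
p,W=cloud("top0.npz")
u0,u1,v0,v1=183,240,176,226
c=p[v0:v1,u0:u1].astype(int); w=W[v0:v1,u0:u1]
bg=c[:4,:4].reshape(-1,3).mean(0); print(bg,c[12,10],c[10,30])
m=(c[...,2]>c[...,0]+6)
n,lab,st,ce=cv2.connectedComponentsWithStats(m.astype(np.uint8)); k=1+np.argmax(st[1:,4]); m=(lab==k)
v,u=np.nonzero(m); 
z=w[m][:,2]; low=z<.02
print(np.median(z[low]), st[k])
q=np.array([topz("top0.npz",a+u0,b+v0,.008)[:2] for a,b in zip(u[low],v[low])])*1000
print("plate",cv2.minAreaRect(q.astype(np.float32)))
```

```text
[121.9375 116.6875 105.8125] [92 86 79] [124 129 134]
0.007056860306346557 [  7   7  39  15 285]
plate ((465.14947509765625, -137.90997314453125), (36.131683349609375, 98.14175415039062), 0.1818130910396576)
```

Run:
```python
from h import *
np.set_printoptions(precision=4,suppress=True)
p,W=cloud("top0.npz")
u0,u1,v0,v1=183,240,176,226
c=p[v0:v1,u0:u1].astype(int); w=W[v0:v1,u0:u1]
z=w[...,2]
m=(c[...,2]>c[...,0]+2)&(z<.02)
m=cv2.morphologyEx(m.astype(np.uint8),cv2.MORPH_OPEN,np.ones((2,2)))
cv2.imwrite("pics/m.png",cv2.resize(m*255,None,fx=8,fy=8,interpolation=0))
v,u=np.nonzero(m)
q=np.array([topz("top0.npz",a+u0,b+v0,.008)[:2] for a,b in zip(u,v)])*1000
print("plate",cv2.minAreaRect(q.astype(np.float32)))
# bar+prongs top points per pixel
b=w[(z>.055)&(z<.08)]*1000
# PCA and trimmed
a=np.deg2rad(np.arange(5,22,1))
for t in a[::2]:
    x=b[:,0]*np.cos(t)+b[:,1]*np.sin(t); y=-b[:,0]*np.sin(t)+b[:,1]*np.cos(t)
    print(round(np.rad2deg(t)),np.ptp(x).round(1),np.ptp(y).round(1),np.ptp(x)*np.ptp(y))
```

```text
plate ((436.6379089355469, -143.626220703125), (74.98313903808594, 94.90037536621094), 12.720885276794434)
5 45.4 85.9 3901.2938705171737
7 43.0 85.8 3689.114613537997
9 40.5 85.7 3468.444989921316
11 37.9 85.4 3240.3600798917632
13 35.5 85.2 3019.0655914791423
15 38.2 85.3 3258.246763996364
17 40.9 85.3 3489.9940272198364
19 43.5 85.6 3727.6256438520736
21 46.1 86.2 3979.350859466168
```

View pics/m.png

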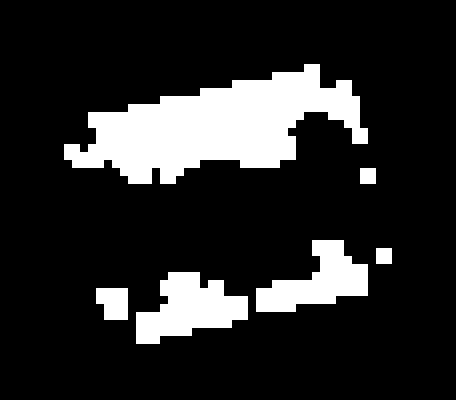

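```bash
cat > mv.py <<'E'
import sys,numpy as np
from scipy.spatial.transform import Rotation as Ro
from workcell import state
def go(x,y,z,yaw):
    s=state(); R=Ro.from_euler('xyz',s["orientation"],degrees=True); R2=Ro.from_euler('xyz',[180,0,yaw],degrees=True)
    d=R.inv().apply(np.array([x,y,z])-s["ee_pos"])*100; t=(R.inv()*R2).as_rotvec(degrees=True)
    print("t",round(s["time_s"],2),"pos",s["ee_pos"].round(4),"ori",s["orientation"].round(2),"F",s["contact_force"].round(1),"M",s["ft_torque"].round(2),"w",round(s["grip_width"],4),"j",s["joint_pos"].round(0))
    print("xyz",d.round(2).tolist(),"twist",t.round(2).tolist())
if __name__=="__main__": go(*map(float,sys.argv[1:]))
E
python3 mv.py .4385 -.143 .21 13
```

```text
t 0.1 pos [ 0.1921 -0.4883  0.2309] ori [-1.7999e+02  5.0000e-02 -6.8520e+01] F [-1.1  0.9 -0.1] M [ 0.06 -0.02  0.04] w 0.0851 j [-77.  15.  -3.  72.  -0.  81.]
xyz [-23.11, -35.57, 2.11] twist [-0.04, 0.04, -81.52]
```

Call:
step_arm(
  motion=[
    {"xyz":[-23.1,-35.6,2.1],"twist":[0,0,-81.5]},
    {"xyz":[-23.1,-35.6,2.1],"twist":[0,0,-81.5]},
    {"xyz":[-23.1,-35.6,2.1],"twist":[0,0,-81.5]},
    {"xyz":[-23.1,-35.6,2.1],"twist":[0,0,-81.5]},
    {"xyz":[-23.1,-35.6,2.1],"twist":[0,0,-81.5]},
    {"xyz":[-23.1,-35.6,2.1],"twist":[0,0,-81.5]},
    {"xyz":[-23.1,-35.6,2.1],"twist":[0,0,-81.5]},
    {"xyz":[-23.1,-35.6,2.1],"twist":[0,0,-81.5]},
  ],
  claw=120,
)

```text
time_s: 0.77
ee_pos: [0.3862, -0.2157, 0.2146]
orientation: [-180.0, 0.0, -10.9]
contact_force: [1.1, -1.3, 1.0]
grip_width: 0.0455
```

```bash
python3 mv.py .4385 -.143 .19 13
```

```text
t 0.77 pos [ 0.3862 -0.2157  0.2146] ori [-1.7996e+02  1.0000e-02 -1.0890e+01] F [ 1.1 -1.3  1. ] M [-0.04 -0.07  0.03] w 0.0455 j [-40.   7. -15.  67.   0.  61.]
xyz [3.76, -8.12, 2.47] twist [-0.04, -0.0, -23.89]
```

Call:
step_arm(
  motion=[
    {"xyz":[3.8,-8.1,2.5],"twist":[0,0,-23.9]},
    {"xyz":[3.8,-8.1,2.5],"twist":[0,0,-23.9]},
    {"xyz":[3.8,-8.1,2.5],"twist":[0,0,-23.9]},
    {"xyz":[3.8,-8.1,2.5],"twist":[0,0,-23.9]},
    {"xyz":[3.8,-8.1,2.5],"twist":[0,0,-23.9]},
    {"xyz":[3.8,-8.1,2.5],"twist":[0,0,-23.9]},
  ],
)

```text
time_s: 1.27
ee_pos: [0.4387, -0.1432, 0.1895]
orientation: [-180.0, 0.0, 12.9]
contact_force: [-0.3, 0.3, -0.6]
grip_width: 0.0451
```

```bash
cat > snap.py <<'E'
import sys,numpy as np,cv2
from workcell import *
k=sys.argv[1]
for n in("side","top"):
    p,d=camera(n); i=camera_info(n)
    cv2.imwrite(f"pics/{n}{k}.png",cv2.cvtColor(p,cv2.COLOR_RGB2BGR)); np.savez(f"{n}{k}.npz",p=p,d=d,K=i["intrinsics"],T=i["world_from_camera"])
a=[int(x) for x in sys.argv[2:]]
p,d=np.load(f"side{k}.npz")["p"],0
q=np.load(f"top{k}.npz")["p"]
c=lambda p,u,v,r,s: cv2.resize(p[max(0,v-r):v+r,max(0,u-r):u+r],(400,400),interpolation=cv2.INTER_CUBIC)
cv2.imwrite(f"pics/x{k}.png",np.hstack([c(p,a[0],a[1],a[4],0),c(q,a[2],a[3],a[5],0)])[:,:,::-1])
E
python3 snap.py 1 258 215 210 200 60 40;  python3 mv.py .4385 -.143 .108 13
```

```text
t 1.37 pos [ 0.4386 -0.1437  0.1897] ori [-1.7997e+02 -1.0000e-02  1.2840e+01] F [-0.8  0.3  0.3] M [-0.02 -0.01  0.01] w 0.045 j [-28.  10. -16.  64.   0.  49.]
xyz [0.0, -0.07, 8.17] twist [-0.03, -0.01, -0.16]
```

View pics/x1.png

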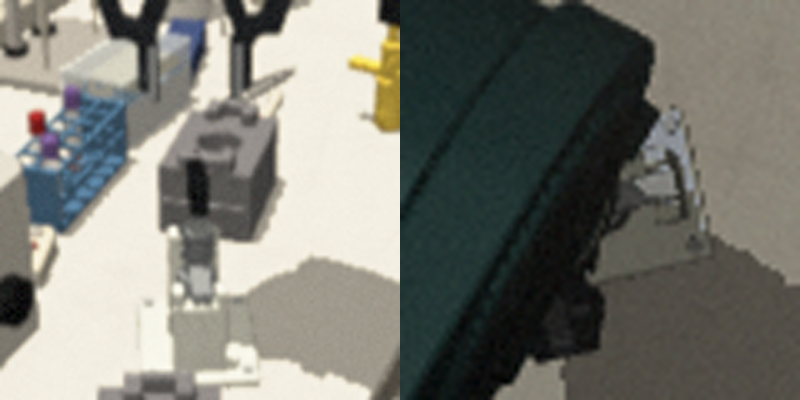

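Side view: the open fingers (148 and 240) straddle the black wing (198), so the jaws are about centred on it. Descending to the wing.

Call:
step_arm(
  motion=[
    {"xyz":[0,-0.05,3],"twist":[0,0,0]},
    {"xyz":[0,-0.05,5.5],"twist":[0,0,0]},
    {"xyz":[0,-0.05,7.2],"twist":[0,0,0]},
    {"xyz":[0,-0.05,8.1],"twist":[0,0,0]},
    {"xyz":[0,-0.05,8.1],"twist":[0,0,0]},
  ],
)

```text
time_s: 1.78
ee_pos: [0.4376, -0.1433, 0.1075]
orientation: [-179.9, 0.1, 12.7]
contact_force: [-0.1, 0.5, 0.1]
grip_width: 0.0452
```

```bash
python3 snap.py 2 258 215 210 200 50 40;  python3 mv.py .4385 -.143 .108 13
python3 - <<'E'
from h import *
np.set_printoptions(precision=4,suppress=True)
p,W=cloud("side2.npz")
w=W[180:230,220:300]; z=w[...,2]
for lo in (.115,.12,.125,.13):
    m=(z>lo)&(z<lo+.005)&(np.abs(w[...,1]+.14)<.05)
    q=w[m]; a=np.deg2rad(13); d=q[:,:2]-[.4385,-.143]
    x=d@[np.cos(a),np.sin(a)]; y=d@[-np.sin(a),np.cos(a)]
    for nm,s in (("knob",abs(x)<.009),("R",(x>.013)&(x<.04)),("L",(x<-.013)&(x>-.04))):
        print(lo,nm,s.sum(),np.round([x[s].min(),x[s].max(),y[s].max(),np.percentile(y[s],80)],4) if s.any() else "")
E
```

```text
t 1.88 pos [ 0.4387 -0.1436  0.1094] ori [-1.7998e+02 -3.0000e-02  1.2780e+01] F [ 0.1 -0.   0.5] M [ 0.03 -0.05  0.01] w 0.0453 j [-28.  13. -25.  51.   0.  49.]
xyz [-0.01, -0.06, 0.14] twist [-0.02, -0.03, -0.22]
0.115 knob 11 [-0.0088  0.0034  0.0152  0.0147]
0.115 R 9 [0.0213 0.03   0.0128 0.0113]
0.115 L 12 [-0.038  -0.0252  0.0109  0.0106]
0.12 knob 14 [-0.0089  0.0033  0.0192  0.0162]
0.12 R 11 [0.0213 0.0321 0.0137 0.0116]
0.12 L 13 [-0.0379 -0.0253  0.0122  0.0106]
0.125 knob 13 [-0.0089  0.0033  0.0174  0.0159]
0.125 R 13 [0.0211 0.0319 0.0143 0.0108]
0.125 L 12 [-0.0378 -0.0253  0.0122  0.0093]
0.13 knob 12 [-0.0089  0.0033  0.0177  0.0161]
0.13 R 12 [0.0211 0.0318 0.016  0.0108]
0.13 L 15 [-0.0378 -0.0253  0.0114  0.0095]
```

View pics/x2.png

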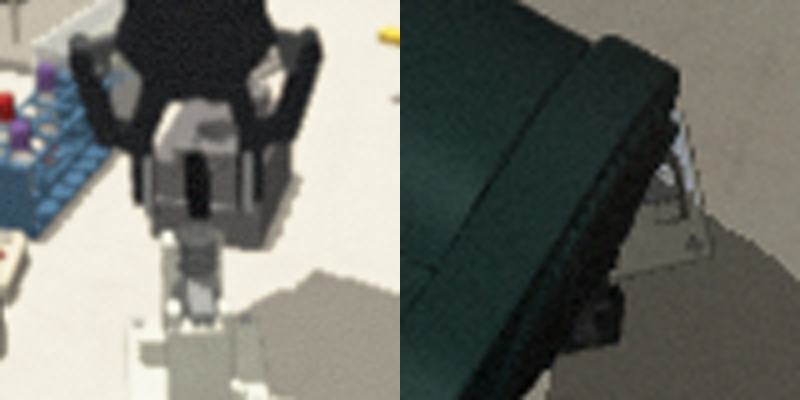

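Call:
step_arm(
  motion=[
    {"xyz":[-0.06,-0.06,0.1],"twist":[0,0,0]},
    {"xyz":[-0.06,-0.06,0.1],"twist":[0,0,0]},
    {"xyz":[-0.06,-0.06,0.1],"twist":[0,0,0]},
    {"xyz":[-0.06,-0.06,0.1],"twist":[0,0,0]},
    {"xyz":[-0.06,-0.06,0.1],"twist":[0,0,0]},
    {"xyz":[-0.06,-0.06,0.1],"twist":[0,0,0]},
  ],
  claw=255,
  grip_force=60,
)

```text
time_s: 2.38
ee_pos: [0.438, -0.1435, 0.1092]
orientation: [179.9, -0.0, 12.8]
contact_force: [-3.6, -0.4, 7.8]
grip_width: 0.011
```

```bash
python3 mv.py .4385 -.143 .108 13
```

```text
t 2.38 pos [ 0.438  -0.1435  0.1092] ori [ 1.7994e+02 -4.0000e-02  1.2770e+01] F [-3.6 -0.4  7.8] M [-0.21  0.92  0.07] w 0.011 j [-28.  13. -25.  51.  -0.  49.]
xyz [0.06, -0.04, 0.12] twist [0.06, -0.04, -0.23]
```

Call:
step_arm(
  motion=[
    {"xyz":[0,0,-1],"twist":[0,0,0]},
    {"xyz":[0,0,-3],"twist":[0,0,0]},
    {"xyz":[0,0,-6],"twist":[0,0,0]},
    {"xyz":[0,0,-9],"twist":[0,0,0]},
    {"xyz":[0,0,-11],"twist":[0,0,0]},
    {"xyz":[0,0,-11],"twist":[0,0,0]},
    {"xyz":[0,0,-11],"twist":[0,0,0]},
  ],
)

```text
time_s: 2.97
ee_pos: [0.4382, -0.1435, 0.2195]
orientation: [179.9, -0.1, 12.8]
contact_force: [-0.2, -0.2, -4.5]
grip_width: 0.0109
```

```bash
python3 snap.py 3 258 190 210 200 60 60;  python3 mv.py .4314 .035 .219 10
```

```text
t 3.07 pos [ 0.4374 -0.1431  0.218 ] ori [-1.7999e+02  3.0000e-02  1.2770e+01] F [-0.3 -0.9 -4.3] M [-0.05 -0.03 -0.03] w 0.0109 j [-28.   9. -13.  68.  -0.  49.]
xyz [3.35, -17.5, -0.1] twist [-0.01, 0.03, 2.77]
```

View pics/x3.png

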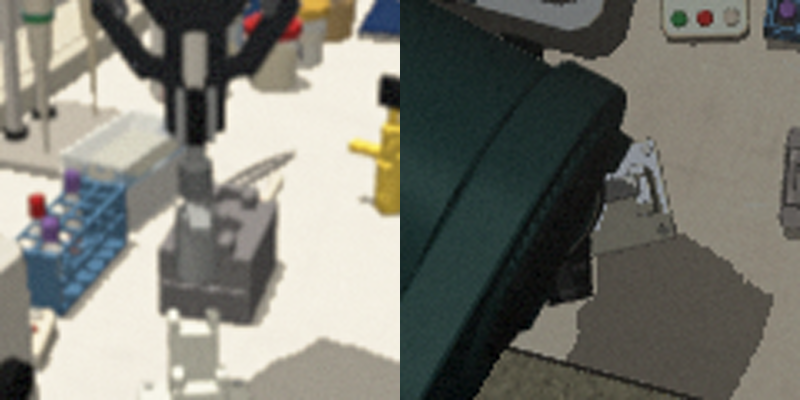

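Call:
step_arm(
  motion=[
    {"xyz":[0.3,-1.5,-0.1],"twist":[0,0,0.3]},
    {"xyz":[1,-4.5,-0.1],"twist":[0,0,0.8]},
    {"xyz":[1.8,-8,-0.1],"twist":[0,0,1.4]},
    {"xyz":[2.4,-12,-0.1],"twist":[0,0,2]},
    {"xyz":[3,-15.5,-0.1],"twist":[0,0,2.5]},
    {"xyz":[3.35,-17.5,-0.1],"twist":[0,0,2.8]},
    {"xyz":[3.35,-17.5,-0.1],"twist":[0,0,2.8]},
    {"xyz":[3.35,-17.5,-0.1],"twist":[0,0,2.8]},
  ],
)

```text
time_s: 3.73
ee_pos: [0.4306, 0.0358, 0.2178]
orientation: [-180.0, 0.1, 10.1]
contact_force: [-0.2, 0.2, -5.3]
grip_width: 0.011
```

```bash
python3 snap.py 4 248 240 140 200 90 60;  python3 mv.py .4314 .035 .219 10
```

```text
t 3.83 pos [0.4311 0.0345 0.2182] ori [-1.7999e+02  1.1000e-01  9.9700e+00] F [-0.6  0.  -4.8] M [ 0.06  0.03 -0.01] w 0.0114 j [ -6.   6. -16.  68.  -0.  74.]
xyz [0.04, -0.04, -0.08] twist [-0.01, 0.11, -0.03]
```

View pics/x4.png

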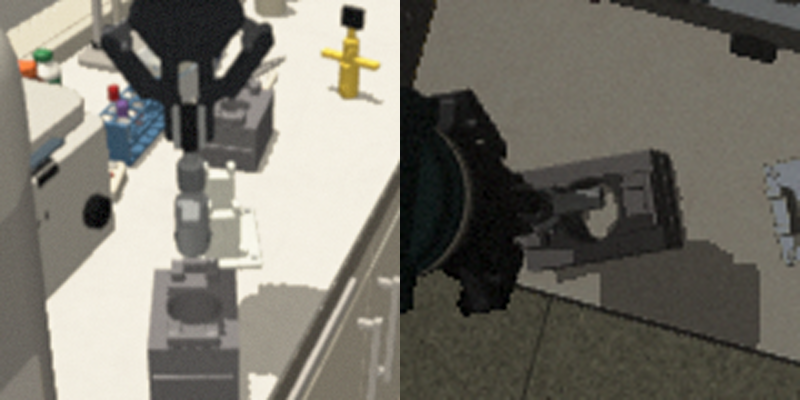

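```bash
cat > rel.py <<'E'
from h import *
import sys
np.set_printoptions(precision=1,suppress=True)
f,yaw=sys.argv[1],float(sys.argv[2]); o=np.array([.4314,.035])
p,W=cloud(f); a=np.deg2rad(yaw)
d=W[...,:2]-o; x=(d@[np.cos(a),np.sin(a)])*1000; y=(d@[-np.sin(a),np.cos(a)])*1000; z=W[...,2]*1000
near=(abs(x)<70)&(abs(y)<75)
for lo in range(50,250,5):
    m=near&(z>lo)&(z<=lo+5)&(abs(x)<45)
    if m.sum()>3: print(lo,m.sum(),"x",x[m].min(),x[m].max(),"y",y[m].min(),y[m].max())
m=near&(z>50)&(z<80); q=np.stack([x[m],y[m]],1).astype(np.float32); print(cv2.minAreaRect(q))
E
python3 rel.py side4.npz 10
```

```text
50 138 x -39.06846792965024 34.08307372548881 y -23.31928990661745 55.18250444870335
55 281 x -39.47471274896537 34.48961507936301 y -52.61808678871533 55.06577531771983
60 735 x -39.51651378309271 34.426932522692894 y -52.19088511156921 55.07631391082686
65 93 x -23.149082000655405 17.559076939662003 y -47.20318462127491 54.43810377196369
70 269 x -23.266054989568186 18.07063771771055 y -51.33817297243029 55.39774167694819
120 19 x -13.036725444542979 10.483233131481288 y 5.147231105691819 16.425300843383113
125 35 x -14.897219317726316 10.504631003526734 y 3.6233372720684742 16.6118283384128
130 35 x -16.763418673712188 10.09118907297941 y 6.6329069132844864 16.91128464832097
135 41 x -18.567415313773083 12.095363332182863 y -0.24319967118824073 17.15200349730077
140 34 x -16.817780080220526 10.002047101560246 y 3.31003636774826 16.97051157156034
145 35 x -15.146204699276542 9.769607109527039 y 5.347733195085178 17.057003161956324
150 18 x -15.207162160812834 9.695668478860837 y 6.259728814758178 15.31642726454304
155 18 x -15.28812001356596 9.549025234708552 y 6.488709550799604 13
[... 890 characters left out ...]
3307999868668 3.0066698080688536 y 2.3547659013702824 8.343835515656673
220 34 x -14.451464509703117 9.273686680878788 y 9.27735258654217 19.676649759026965
225 57 x -19.54850415576026 15.970439439142968 y 6.2952854270246545 18.245131109378523
230 62 x -21.32551169706421 15.926054417149873 y 5.972623957396715 18.917162643326055
235 57 x -21.377733949315196 15.708846778555694 y 5.924150674557375 19.016028412101836
240 65 x -21.414374338450717 15.558018553215888 y -2.0147155973621937 18.886075060598987
245 97 x -19.792119270946408 15.374490209846496 y -10.451452614283284 18.497656105647856
((-2.5007705688476562, 1.3952865600585938), (74.00859832763672, 108.0119400024414), 0.019970202818512917)
```

```bash
cat >> rel.py <<'E'
m=near&(z>168)&(z<186)&(y>30); print("bar end",m.sum(),x[m].min(),x[m].max(),x[m].mean(),y[m].max())
E
python3 rel.py side4.npz 10 | tail -1; python3 mv.py .4312 .035 .114 10
```

```text
bar end 74 -9.004199087749965 2.986988744996258 -3.046215983676162 47.44411990380924
t 3.83 pos [0.4311 0.0345 0.2182] ori [-1.7999e+02  1.1000e-01  9.9700e+00] F [-0.6  0.  -4.8] M [ 0.06  0.03 -0.01] w 0.0114 j [ -6.   6. -16.  68.  -0.  74.]
xyz [0.04, -0.04, 10.42] twist [-0.01, 0.11, -0.03]
```

Call:
step_arm(
  motion=[
    {"xyz":[0.02,-0.04,1.5],"twist":[0,0.1,0.8]},
    {"xyz":[0.02,-0.04,3.5],"twist":[0,0.1,0.8]},
    {"xyz":[0.02,-0.04,5],"twist":[0,0.1,0.8]},
    {"xyz":[0.02,-0.04,6.5],"twist":[0,0.1,0.8]},
    {"xyz":[0.02,-0.04,8],"twist":[0,0.1,0.8]},
    {"xyz":[0.02,-0.04,9],"twist":[0,0.1,0.8]},
    {"xyz":[0.02,-0.04,9],"twist":[0,0.1,0.8]},
  ],
)

```text
time_s: 4.42
ee_pos: [0.4299, 0.034, 0.1262]
orientation: [-179.9, 0.2, 9.1]
contact_force: [-0.4, -0.2, -4.1]
grip_width: 0.0116
```

```bash
python3 snap.py 5 248 260 140 200 50 60;  python3 mv.py .4312 .035 .1095 9.2
```

```text
t 4.52 pos [0.4309 0.0342 0.1281] ori [-1.7998e+02  6.0000e-02  9.0900e+00] F [ 0.2 -0.4 -3.9] M [-0.11 -0.06  0.01] w 0.0117 j [ -6.  10. -27.  53.   0.  75.]
xyz [0.04, -0.07, 1.86] twist [-0.02, 0.06, -0.11]
```

View pics/x5.png

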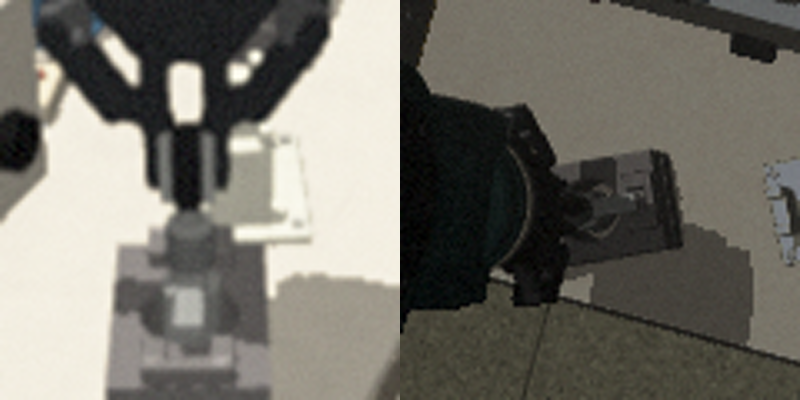

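The body is in the bore with no contact. The bar end (188) is centred between the pocket walls (about 145 to 235). Lowering it into the seat.

Call:
step_arm(
  motion=[
    {"xyz":[0.03,-0.06,0.5],"twist":[0,0,0]},
    {"xyz":[0.03,-0.06,1],"twist":[0,0,0]},
    {"xyz":[0.03,-0.06,1.4],"twist":[0,0,0]},
    {"xyz":[0.03,-0.06,1.7],"twist":[0,0,0]},
    {"xyz":[0.03,-0.06,1.85],"twist":[0,0,0]},
    {"xyz":[0.03,-0.06,1.85],"twist":[0,0,0]},
    {"xyz":[0.03,-0.06,1.85],"twist":[0,0,0]},
  ],
)

```text
time_s: 5.1
ee_pos: [0.4311, 0.0348, 0.1096]
orientation: [-180.0, 0.1, 9.1]
contact_force: [-0.6, -0.4, -4.0]
grip_width: 0.0109
```

```bash
python3 snap.py 6 248 260 140 200 50 60;  python3 mv.py .4312 .035 .1091 9.2; python3 rel.py side6.npz 10
```

```text
t 5.2 pos [0.4312 0.0348 0.1097] ori [-1.7998e+02  6.0000e-02  9.0900e+00] F [-0.4  1.9 -4.3] M [ 0.32  0.04 -0.03] w 0.011 j [ -6.  11. -29.  50.   0.  75.]
xyz [0.01, -0.02, 0.06] twist [-0.02, 0.06, -0.11]
50 130 x -39.07931602739462 34.11698936434947 y -18.61005523431129 55.40970916748422
55 247 x -39.56170864802656 34.53156279337215 y -52.068693818944276 55.368479060102814
60 666 x -39.540097897536114 34.453891957014676 y -52.151537089553564 54.87148805790993
65 88 x -23.14897769559069 18.263638192087864 y -44.85022187271436 56.59669138097015
70 334 x -23.266299310149034 17.998351417603295 y -49.34102847740281 54.67424257873747
75 25 x -12.37133527491039 10.554942480102438 y 2.410248662100527 42.76936697206344
80 23 x -12.420313180653661 8.007611364519605 y 1.1615201966047468 12.087281870139801
85 29 x -12.497843872255167 7.9109175641369225 y 2.848526474314597 12.998112951570901
90 27 x -12.591193461731615 7.681229886011776 y -7.54543396876125 12.470942783044293
95 48 x -10.807086415147417 7.756888436308106 y -5.0543452729163425 12.096054597501938
100 12 x -7.223732349423763 1.9
[... 2279 characters left out ...]
2718718 36.363513537399285
240 103 x -38.18091469868605 33.67120461823677 y 7.081509548282177 38.336800700622675
245 116 x -38.1590185268741 33.460085525555606 y 7.792199880219119 38.52889674686328
((-2.5055389404296875, 2.2290687561035156), (74.0953140258789, 108.74481964111328), 0.016083519905805588)Traceback (most recent call last):
  File "rel.py", line 12, in <module>
    m=near&(z>168)&(z<186)&(y>30); print("bar end",m.sum(),x[m].min(),x[m].max(),x[m].mean(),y[m].max())
                                                           ~~~~~~~~^^
    return umr_minimum(a, axis, None, out, keepdims, initial, where)
ValueError: zero-size array to reduction operation minimum which has no identity
```

View pics/x6.png

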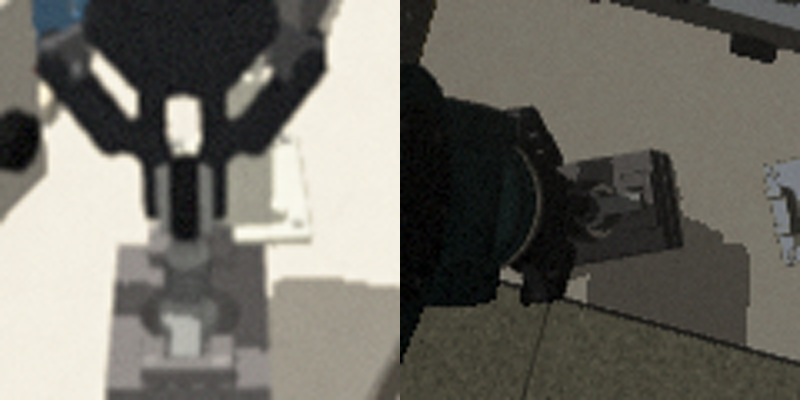

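Centred across to within about 0.3 mm. The weight still hangs from the gripper, so I'll lower a little further.

Call:
step_arm(
  motion=[
    {"xyz":[0,-0.02,0.05],"twist":[0,0,0]},
    {"xyz":[0,-0.02,0.1],"twist":[0,0,0]},
    {"xyz":[0,-0.02,0.15],"twist":[0,0,0]},
    {"xyz":[0,-0.02,0.15],"twist":[0,0,0]},
  ],
)

```text
time_s: 5.53
ee_pos: [0.4315, 0.035, 0.1092]
orientation: [180.0, -0.0, 9.1]
contact_force: [-5.2, 0.7, 18.2]
grip_width: 0.0114
```

```bash
python3 mv.py .4312 .035 .1083 9.2
```

```text
t 5.53 pos [0.4315 0.035  0.1092] ori [ 1.7999e+02 -3.0000e-02  9.1000e+00] F [-5.2  0.7 18.2] M [-0.02  1.42  0.  ] w 0.0114 j [ -6.  11. -29.  50.  -0.  75.]
xyz [-0.03, -0.0, 0.09] twist [0.01, -0.03, -0.1]
```

Seated, with the force going from -4 N to +18 N at z = 0.1092. Turning the knob counterclockwise.

Call:
step_arm(
  motion=[
    {"xyz":[-0.03,0,0],"twist":[0,0,0]},
    {"xyz":[-0.03,0,0],"twist":[0,0,-4]},
    {"xyz":[-0.03,0,0],"twist":[0,0,-9]},
    {"xyz":[-0.03,0,0],"twist":[0,0,-14]},
    {"xyz":[-0.03,0,0],"twist":[0,0,-19]},
    {"xyz":[-0.03,0,0],"twist":[0,0,-24]},
    {"xyz":[-0.03,0,0],"twist":[0,0,-29]},
    {"xyz":[-0.03,0,0],"twist":[0,0,-34]},
  ],
)

```text
time_s: 6.2
ee_pos: [0.4313, 0.035, 0.1094]
orientation: [180.0, -0.0, 43.3]
contact_force: [-0.8, 1.3, 0.5]
grip_width: 0.0111
```

```bash
python3 mv.py .4312 .035 .1092 81
```

```text
t 6.2 pos [0.4313 0.035  0.1094] ori [ 1.7997e+02 -4.0000e-02  4.3350e+01] F [-0.8  1.3  0.5] M [ 0.13  0.16 -0.09] w 0.0111 j [ -6.  11. -29.  50.   0.  40.]
xyz [-0.01, -0.01, 0.02] twist [0.04, -0.02, -37.65]
```

Drag torque is about -0.09 N m and lateral forces are tiny. Continuing to about 72 degrees.

Call:
step_arm(
  motion=[
    {"xyz":[-0.01,-0.01,0.02],"twist":[0,0,-5]},
    {"xyz":[-0.01,-0.01,0.02],"twist":[0,0,-10]},
    {"xyz":[-0.01,-0.01,0.02],"twist":[0,0,-15]},
    {"xyz":[-0.01,-0.01,0.02],"twist":[0,0,-20]},
    {"xyz":[-0.01,-0.01,0.02],"twist":[0,0,-25]},
    {"xyz":[-0.01,-0.01,0.02],"twist":[0,0,-30]},
    {"xyz":[-0.01,-0.01,0.02],"twist":[0,0,-34]},
    {"xyz":[-0.01,-0.01,0.02],"twist":[0,0,-37.5]},
  ],
)

```text
time_s: 6.87
ee_pos: [0.4314, 0.0355, 0.1094]
orientation: [179.9, -0.1, 81.1]
contact_force: [0.3, 4.4, 1.1]
grip_width: 0.0111
```

Call:
step_arm(
  motion=[
    {"xyz":[0,0,0.02],"twist":[0,0,0]},
    {"xyz":[0,0,0.02],"twist":[0,0,0]},
    {"xyz":[0,0,0.02],"twist":[0,0,0]},
  ],
)

```text
time_s: 7.12
ee_pos: [0.4315, 0.0355, 0.1093]
orientation: [179.9, -0.1, 81.0]
contact_force: [-1.8, 1.6, 3.5]
grip_width: 0.011
```

```bash
python3 snap.py 7 248 260 140 200 50 60; python3 mv.py .4312 .035 .1092 9.2; python3 rel.py side7.npz 10 2>/dev/null| sed -n '5,12p'
```

```text
t 7.22 pos [0.4315 0.0355 0.1093] ori [ 1.7991e+02 -9.0000e-02  8.0990e+01] F [-2.1  1.5  5. ] M [0.46 0.39 0.03] w 0.0111 j [ -6.  11. -29.  50.   0.   3.]
xyz [-0.06, -0.02, 0.01] twist [0.02, -0.13, 71.79]
70 311 x -23.26634670091697 18.09772780399791 y -49.185755965285864 55.32816484035705
75 26 x -12.403503844258776 8.260886280822419 y 0.7426227845051095 52.97869270675206
80 26 x -12.449770611944157 8.091997858249995 y 0.5100484226685318 13.30479945533597
85 27 x -12.532010115227093 7.883343686195596 y 2.286178316172664 12.97449608056722
90 34 x -12.581823300276989 7.84321851662113 y -6.802058644902799 12.029862403074665
95 41 x -12.598981842071472 7.610881229845228 y -6.344444657129035 11.937426208198858
100 11 x -7.195026135770395 2.0268308338408625 y 2.7909539081989756 6.256667714767999
105 4 x -1.9971969453740197 10.874026450596377 y 5.9546561055862615 12.06603163273952
```

View pics/x7.png

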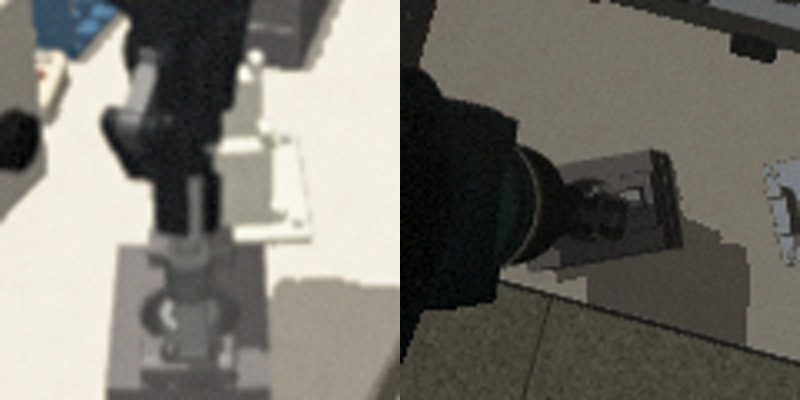

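Bar still in both pockets, and the knob is open by about 70 degrees. Now turning back clockwise, watching the torque for the stop.

Call:
step_arm(
  motion=[
    {"xyz":[0,0,0.01],"twist":[0,0,4]},
    {"xyz":[0,0,0.01],"twist":[0,0,9]},
    {"xyz":[0,0,0.01],"twist":[0,0,14]},
    {"xyz":[0,0,0.01],"twist":[0,0,19]},
    {"xyz":[0,0,0.01],"twist":[0,0,24]},
    {"xyz":[0,0,0.01],"twist":[0,0,29]},
    {"xyz":[0,0,0.01],"twist":[0,0,34]},
    {"xyz":[0,0,0.01],"twist":[0,0,38]},
  ],
)

```text
time_s: 7.88
ee_pos: [0.4315, 0.0351, 0.1093]
orientation: [179.9, -0.1, 42.7]
contact_force: [-3.3, -1.4, 4.7]
grip_width: 0.0107
```

```bash
python3 mv.py .4313 .0351 .1092 9.2
```

```text
t 7.88 pos [0.4315 0.0351 0.1093] ori [ 1.7993e+02 -8.0000e-02  4.2670e+01] F [-3.3 -1.4  4.7] M [-0.61  0.73  0.14] w 0.0107 j [ -6.  11. -29.  50.   0.  41.]
xyz [-0.02, -0.01, 0.01] twist [0.04, -0.1, 33.47]
```

Call:
step_arm(
  motion=[
    {"xyz":[-0.02,-0.01,0],"twist":[0,0,5]},
    {"xyz":[-0.02,-0.01,0],"twist":[0,0,10]},
    {"xyz":[-0.02,-0.01,0],"twist":[0,0,15]},
    {"xyz":[-0.02,-0.01,0],"twist":[0,0,20]},
    {"xyz":[-0.02,-0.01,0],"twist":[0,0,25]},
    {"xyz":[-0.02,-0.01,0],"twist":[0,0,29]},
    {"xyz":[-0.02,-0.01,0],"twist":[0,0,31.5]},
    {"xyz":[-0.02,-0.01,0],"twist":[0,0,33.5]},
  ],
)

```text
time_s: 8.55
ee_pos: [0.4311, 0.0347, 0.1093]
orientation: [179.9, -0.1, 9.0]
contact_force: [-2.5, -2.2, 4.3]
grip_width: 0.0111
```

```bash
python3 mv.py .4313 .0351 .1092 9.2
```

```text
t 8.55 pos [0.4311 0.0347 0.1093] ori [ 1.7993e+02 -7.0000e-02  8.9600e+00] F [-2.5 -2.2  4.3] M [-0.47  0.67  0.16] w 0.0111 j [ -6.  11. -29.  50.  -0.  75.]
xyz [0.03, -0.04, 0.01] twist [0.07, -0.07, -0.24]
```

Call:
step_arm(
  motion=[
    {"xyz":[0.02,-0.02,0],"twist":[0,0,1.5]},
    {"xyz":[0.02,-0.02,0],"twist":[0,0,3]},
    {"xyz":[0.02,-0.02,0],"twist":[0,0,3]},
  ],
)

```text
time_s: 8.8
ee_pos: [0.431, 0.0347, 0.1093]
orientation: [179.9, -0.0, 5.8]
contact_force: [-3.5, -2.3, 4.4]
grip_width: 0.0108
```

```bash
python3 mv.py .4313 .0351 .1092 9.2
```

```text
t 8.8 pos [0.431  0.0347 0.1093] ori [ 1.799e+02 -4.000e-02  5.850e+00] F [-3.5 -2.3  4.4] M [-0.45  0.85  0.27] w 0.0108 j [ -6.  11. -29.  50.  -0.  78.]
xyz [0.04, -0.04, 0.01] twist [0.1, -0.04, -3.35]
```

Call:
step_arm(
  motion=[
    {"xyz":[0.02,-0.02,0],"twist":[0,0,1]},
    {"xyz":[0.02,-0.02,0],"twist":[0,0,2]},
    {"xyz":[0.02,-0.02,0],"twist":[0,0,2]},
  ],
)

```text
time_s: 9.05
ee_pos: [0.4308, 0.0347, 0.1093]
orientation: [179.9, -0.0, 3.8]
contact_force: [-5.1, -0.2, 5.6]
grip_width: 0.011
```

```bash
python3 mv.py .4313 .0351 .1092 9.2
```

```text
t 9.05 pos [0.4308 0.0347 0.1093] ori [ 1.7987e+02 -1.0000e-02  3.8000e+00] F [-5.1 -0.2  5.6] M [-0.3   1.04  0.95] w 0.011 j [ -6.  11. -29.  50.  -0.  80.]
xyz [0.05, -0.04, 0.01] twist [0.13, -0.0, -5.4]
```

Torque rose to 0.95 N m at 3.8 degrees, so the knob is against its clockwise stop. Easing off the wind-up before lifting straight out.

Call:
step_arm(
  motion=[
    {"xyz":[0,0,0],"twist":[0,0,-1]},
    {"xyz":[0,0,-0.02],"twist":[0,0,-1.5]},
    {"xyz":[0,0,-0.03],"twist":[0.1,0,-1.5]},
  ],
)

```text
time_s: 9.3
ee_pos: [0.4307, 0.0347, 0.1094]
orientation: [180.0, 0.0, 5.3]
contact_force: [-1.4, -1.2, -4.7]
grip_width: 0.0113
```

```bash
python3 mv.py .4311 .0349 .1092 6; python3 snap.py 8 248 260 140 200 50 60;python3 rel.py side8.npz 10 2>/dev/null| sed -n '5,12p'
```

```text
t 9.3 pos [0.4307 0.0347 0.1094] ori [1.7996e+02 2.0000e-02 5.3300e+00] F [-1.4 -1.2 -4.7] M [-0.39  0.3   0.44] w 0.0113 j [ -6.  11. -29.  50.  -0.  78.]
xyz [0.05, -0.02, 0.02] twist [0.04, 0.02, -0.67]
70 300 x -23.266307709394077 18.255223350425315 y -50.98187835792761 55.56726791664297
75 24 x -17.907161818509284 13.760727432579873 y 1.7025908857443106 52.45022962078427
80 30 x -12.441117655543865 7.94598566870079 y 2.7788177856054608 13.045443830401823
85 23 x -12.517281029837081 7.874373109579038 y 2.4651667913994553 12.009630483120018
90 34 x -12.593023458023467 7.818610425516622 y -3.7340586615528197 12.603012351584809
95 41 x -10.75906192956872 7.762385825491566 y -5.390126610003001 12.134687802012127
100 9 x -7.194982816142374 0.1408652357857317 y 3.3026446745208364 8.002180120196044
110 15 x -12.913131775622196 8.763823662204727 y 7.40334540720978 16.474989619749334
```

View pics/x8.png

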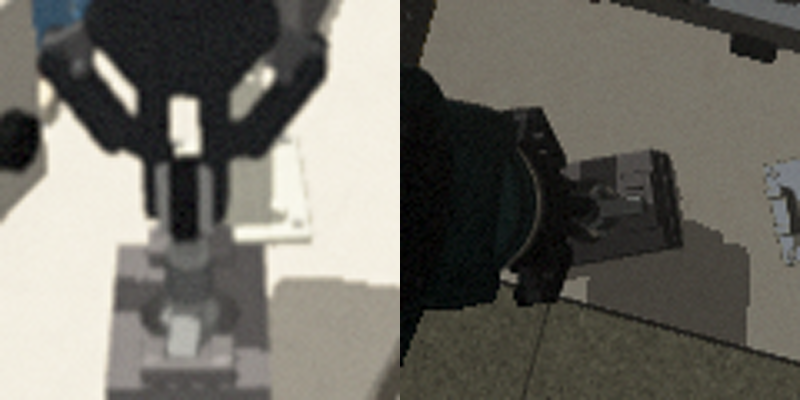

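Call:
step_arm(
  motion=[
    {"xyz":[0,0,-0.3],"twist":[0,0,0]},
    {"xyz":[0,0,-0.8],"twist":[0,0,0]},
    {"xyz":[0,0,-1.3],"twist":[0,0,0]},
    {"xyz":[0,0,-1.8],"twist":[0,0,0]},
    {"xyz":[0,0,-2.3],"twist":[0,0,0]},
    {"xyz":[0,0,-2.8],"twist":[0,0,0]},
    {"xyz":[0,0,-3.3],"twist":[0,0,0]},
    {"xyz":[0,0,-3.8],"twist":[0,0,0]},
  ],
)

```text
time_s: 10.07
ee_pos: [0.4308, 0.0347, 0.1481]
orientation: [180.0, 0.0, 5.3]
contact_force: [0.8, 0.7, -5.6]
grip_width: 0.0109
```

```bash
python3 mv.py .431 .0349 .218 5.3
```

```text
t 10.07 pos [0.4308 0.0347 0.1481] ori [179.97   0.     5.28] F [ 0.8  0.7 -5.6] M [0.11 0.   0.01] w 0.0109 j [ -6.   9. -25.  57.  -0.  79.]
xyz [0.02, -0.02, -6.99] twist [0.03, 0.0, -0.02]
```

Call:
step_arm(
  motion=[
    {"xyz":[0,0,-0.8],"twist":[0,0,0]},
    {"xyz":[0,0,-2],"twist":[0,0,0]},
    {"xyz":[0,0,-4],"twist":[0,0,0]},
    {"xyz":[0,0,-6],"twist":[0,0,0]},
    {"xyz":[0,0,-7.2],"twist":[0,0,0]},
    {"xyz":[0,0,-7.2],"twist":[0,0,0]},
    {"xyz":[0,0,-7.2],"twist":[0,0,0]},
  ],
)

```text
time_s: 10.65
ee_pos: [0.431, 0.0347, 0.2204]
orientation: [180.0, -0.1, 5.3]
contact_force: [-0.3, -0.3, -5.0]
grip_width: 0.011
```

```bash
python3 snap.py 9 248 235 140 200 50 60;python3 rel.py side9.npz 6.6 2>/dev/null| grep -vE '^(5|6|7).'; python3 mv.py .4380 -.1435 .219 12.8
```

```text
120 5 x -10.063383617410773 4.261235875904608 y 10.043603249370566 11.741061825092645
125 29 x -15.131237660980293 10.056994840524705 y 3.8532699728836213 15.735759458104361
130 35 x -15.375606435890681 11.78945176912567 y 4.262090404276327 15.269316062895454
135 64 x -24.273520929068905 19.387565388122862 y -0.06697867017423452 16.429928214500993
140 49 x -24.199439569307618 19.24933724605249 y -1.5928887223645636 16.128555264392624
145 38 x -15.57663281636644 11.852803177778336 y 0.2706074438679364 16.04759130895943
150 28 x -15.457560286686322 11.754436725452853 y 0.03640930037205044 15.32952669736825
155 16 x -15.611655323752345 11.511970888732865 y 1.0532858429450132 13.158879790120073
160 19 x -15.586276797039952 11.185435298910367 y 2.8075789311197115 14.657913681202164
165 18 x -15.718703234184295 10.866772740051726 y 4.454186355780837 13.187670953918506
170 52 x -15.594740241059279 11.192199588914045 y -8.665430102238457 42.77156441962083
175 25 x -9.10492098223527 5.272231914485701 y 4.963508896010927 42.73423254522294
180 108 x -12.140455684811428 6.575032376718742 y 1.187
[... 852 characters left out ...]
79 y -2.430177136325356 18.162294583254944
235 62 x -21.213490184471308 17.326676838149226 y -3.3502174663119613 17.49486236376397
240 64 x -21.3646377644023 17.004382748689622 y -4.1124267494463576 18.85995846171825
245 63 x -21.29479504547035 16.795352437614557 y -7.418030690661606 17.248490320686194
((-2.668415069580078, 1.4903335571289062), (74.04821014404297, 107.79725646972656), 3.2677950859069824)
bar end 71 -8.102510243457456 5.695456634151621 -1.538392945141283 44.1649040741018
t 10.75 pos [0.4303 0.0348 0.2194] ori [1.7998e+02 6.0000e-02 5.2800e+00] F [-1.7 -0.5 -4.3] M [-0.06 -0.02 -0.02] w 0.0111 j [ -6.   6. -16.  68.  -0.  79.]
xyz [-0.88, 17.82, 0.04] twist [0.02, 0.06, -7.52]
```

View pics/x9.png

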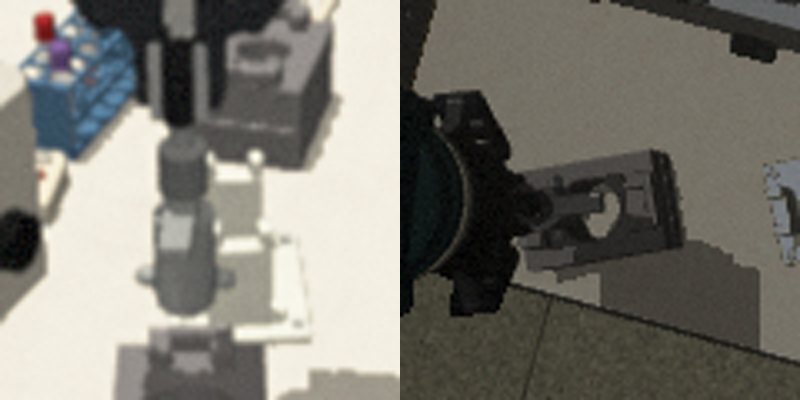

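The plungers are out: tips at crop x 137 and 234 against the body at 158 to 217, which is about 46 mm. They are symmetric, and the wing lines up with the bar to within about 1 degree. Returning to the stand.

Call:
step_arm(
  motion=[
    {"xyz":[-0.1,1.5,0],"twist":[0,0,-0.5]},
    {"xyz":[-0.3,5,0],"twist":[0,0,-2]},
    {"xyz":[-0.4,8.5,0],"twist":[0,0,-3.5]},
    {"xyz":[-0.6,12.5,0],"twist":[0,0,-5]},
    {"xyz":[-0.8,16,0],"twist":[0,0,-7]},
    {"xyz":[-0.88,17.8,0.04],"twist":[0,0,-7.5]},
    {"xyz":[-0.88,17.8,0.04],"twist":[0,0,-7.5]},
    {"xyz":[-0.88,17.8,0.04],"twist":[0,0,-7.5]},
  ],
)

```text
time_s: 11.42
ee_pos: [0.4375, -0.1438, 0.218]
orientation: [-179.9, 0.1, 12.7]
contact_force: [-0.5, 0.1, -5.3]
grip_width: 0.0112
```

```bash
python3 snap.py 10 258 205 210 200 50 60; python3 mv.py .4380 -.1435 .122 12.8
```

```text
t 11.52 pos [ 0.4376 -0.1426  0.2184] ori [-1.7995e+02  1.1000e-01  1.2780e+01] F [-0.1  0.6 -3.9] M [ 0.05  0.03 -0.02] w 0.0109 j [-28.   9. -13.  68.  -0.  49.]
xyz [0.04, 0.11, 9.64] twist [-0.05, 0.11, -0.02]
```

View pics/x10.png

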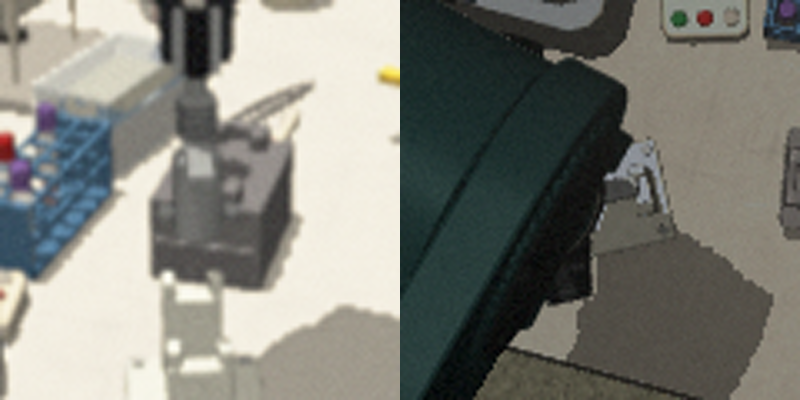

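Call:
step_arm(
  motion=[
    {"xyz":[0.04,0.08,1.5],"twist":[0,0.1,0]},
    {"xyz":[0.04,0.08,3.5],"twist":[0,0.1,0]},
    {"xyz":[0.04,0.08,5.5],"twist":[0,0.1,0]},
    {"xyz":[0.04,0.08,7.5],"twist":[0,0.1,0]},
    {"xyz":[0.04,0.08,8.5],"twist":[0,0.1,0]},
    {"xyz":[0.04,0.08,9],"twist":[0,0.1,0]},
    {"xyz":[0.04,0.08,9],"twist":[0,0.1,0]},
  ],
)

```text
time_s: 12.1
ee_pos: [0.4375, -0.1421, 0.1277]
orientation: [-179.9, 0.1, 12.8]
contact_force: [-0.8, 1.5, -4.5]
grip_width: 0.0114
```

```bash
python3 snap.py 11 258 220 210 200 45 60; python3 mv.py .4380 -.1435 .1092 12.8
```

```text
t 12.2 pos [ 0.4382 -0.1429  0.129 ] ori [-1.7997e+02 -1.0000e-02  1.2820e+01] F [ 0.5 -1.3 -3.9] M [-0.16 -0.04  0.08] w 0.0113 j [-28.  12. -23.  54.   0.  49.]
xyz [-0.04, 0.06, 1.98] twist [-0.03, -0.01, 0.02]
```

View pics/x11.png

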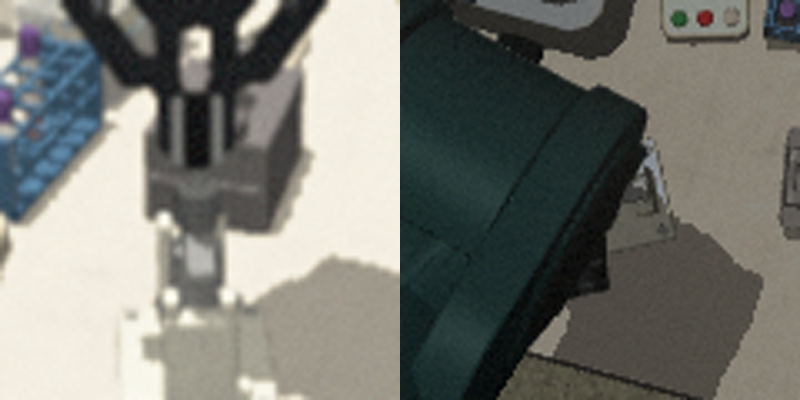

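The bar end (about 201) is centred between the prongs (169 and 233). Lowering to the seat.

Call:
step_arm(
  motion=[
    {"xyz":[-0.03,0.06,0.6],"twist":[0,0,0]},
    {"xyz":[-0.03,0.06,1.2],"twist":[0,0,0]},
    {"xyz":[-0.03,0.06,1.6],"twist":[0,0,0]},
    {"xyz":[-0.03,0.06,1.85],"twist":[0,0,0]},
    {"xyz":[-0.03,0.06,1.95],"twist":[0,0,0]},
    {"xyz":[-0.03,0.06,2],"twist":[0,0,0]},
    {"xyz":[-0.03,0.06,2],"twist":[0,0,0]},
  ],
)

```text
time_s: 12.78
ee_pos: [0.4379, -0.1433, 0.1093]
orientation: [-180.0, -0.0, 12.8]
contact_force: [-2.6, 1.4, 2.4]
grip_width: 0.0111
```

```bash
python3 mv.py .4380 -.1435 .1092 12.8
```

```text
t 12.78 pos [ 0.4379 -0.1433  0.1093] ori [-1.7996e+02 -2.0000e-02  1.2820e+01] F [-2.6  1.4  2.4] M [0.5  0.67 0.03] w 0.0111 j [-28.  13. -25.  51.   0.  49.]
xyz [0.0, 0.02, 0.01] twist [-0.04, -0.02, 0.02]
```

Call:
step_arm(
  motion=[
    {"xyz":[0,0,0],"twist":[0,0,0]},
    {"xyz":[0,0,0],"twist":[0,0,0]},
    {"xyz":[0,0,0],"twist":[0,0,0]},
    {"xyz":[0,0,0],"twist":[0,0,0]},
    {"xyz":[0,0,0],"twist":[0,0,0]},
    {"xyz":[0,0,0],"twist":[0,0,0]},
  ],
  claw=120,
)

```text
time_s: 13.28
ee_pos: [0.438, -0.1434, 0.1093]
orientation: [-180.0, -0.0, 12.8]
contact_force: [1.1, -0.4, -0.0]
grip_width: 0.0451
```

Call:
step_arm(
  motion=[
    {"xyz":[0,0,-0.5],"twist":[0,0,0]},
    {"xyz":[0,0,-1.5],"twist":[0,0,0]},
    {"xyz":[0,0,-3.5],"twist":[0,0,0]},
    {"xyz":[0,0,-6],"twist":[0,0,0]},
    {"xyz":[0,0,-9],"twist":[0,0,0]},
    {"xyz":[0,0,-12],"twist":[0,0,0]},
    {"xyz":[0,0,-13],"twist":[0,0,0]},
    {"xyz":[0,0,-13],"twist":[0,0,0]},
  ],
)

```text
time_s: 13.95
ee_pos: [0.439, -0.144, 0.2422]
orientation: [179.9, -0.2, 12.8]
contact_force: [0.3, 1.1, -0.1]
grip_width: 0.0454
```

```bash
python3 snap.py 12 258 220 210 200 45 60; python3 mv.py .3 -.35 .25 12.8
```

```text
t 14.05 pos [ 0.438  -0.1435  0.2393] ori [-1.7998e+02 -4.0000e-02  1.2820e+01] F [-0.4  0.1 -0.3] M [ 0.01  0.02 -0.01] w 0.0449 j [-28.   9. -10.  71.   0.  49.]
xyz [-18.04, 17.07, -1.09] twist [-0.02, -0.04, 0.02]
```

View pics/x12.png

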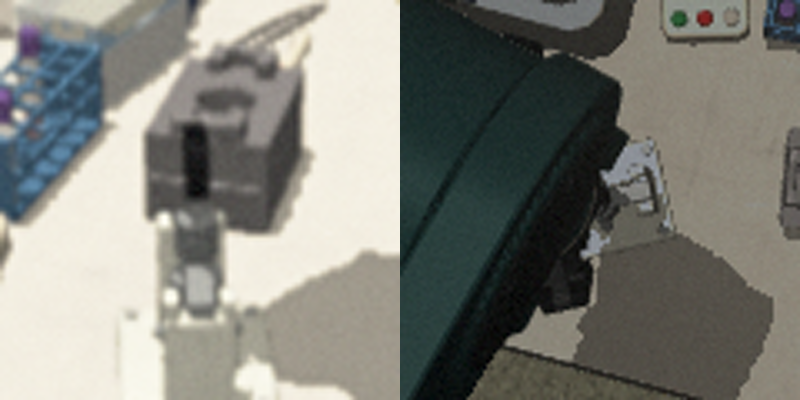

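The gauge stands in the prongs, released. Moving aside for a clear final look from the top.

Call:
step_arm(
  motion=[
    {"xyz":[-18,17,-1],"twist":[0,0,0]},
    {"xyz":[-18,17,-1],"twist":[0,0,0]},
    {"xyz":[-18,17,-1],"twist":[0,0,0]},
    {"xyz":[-18,17,-1],"twist":[0,0,0]},
    {"xyz":[-18,17,-1],"twist":[0,0,0]},
    {"xyz":[-18,17,-1],"twist":[0,0,0]},
    {"xyz":[-18,17,-1],"twist":[0,0,0]},
    {"xyz":[-18,17,-1],"twist":[0,0,0]},
  ],
)

```text
time_s: 14.72
ee_pos: [0.2988, -0.3502, 0.2479]
orientation: [-179.9, -0.0, 12.6]
contact_force: [0.4, 0.7, -0.2]
grip_width: 0.0451
```

```bash
python3 snap.py 13 258 220 210 200 35 30
python3 - <<'E'
from h import *
for f in ("top0.npz","top13.npz"):
    p,W=cloud(f)
    w=W[178:224,185:238].reshape(-1,3)
    k=w[w[:,2]>.125]; print("knob",cv2.minAreaRect((k[:,:2]*1000).astype(np.float32)),np.median(k[:,2]),len(k))
    b=w[(w[:,2]>.052)&(w[:,2]<.08)]; print("bar",cv2.minAreaRect((b[:,:2]*1000).astype(np.float32)),len(b))
    for u,v in ((241,139),(391,164),(341,203)): pass
a=load("top0.npz")[0].astype(int);b=load("top13.npz")[0].astype(int)
d=np.abs(a-b).sum(2)>60
v,u=np.nonzero(d[110:215,230:420]); print("diff px in bystander area",len(v))
E
```

```text
knob ((438.18609619140625, -143.17628479003906), (11.859247207641602, 32.09740447998047), 16.607040405273438) 0.13822994749005013 78
bar ((439.2699890136719, -142.15965270996094), (35.448150634765625, 85.14636993408203), 12.912956237792969) 241
knob ((438.51141357421875, -143.1133270263672), (12.058122634887695, 31.514022827148438), 12.367134094238281) 0.13853700897306842 76
bar ((439.35345458984375, -142.07339477539062), (35.41501998901367, 84.51858520507812), 12.981986999511719) 243
diff px in bystander area 0
```

View pics/x13.png

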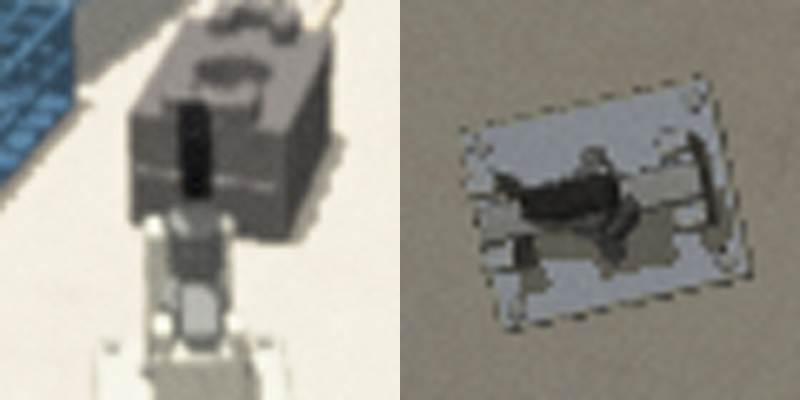

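View pics/top13.png

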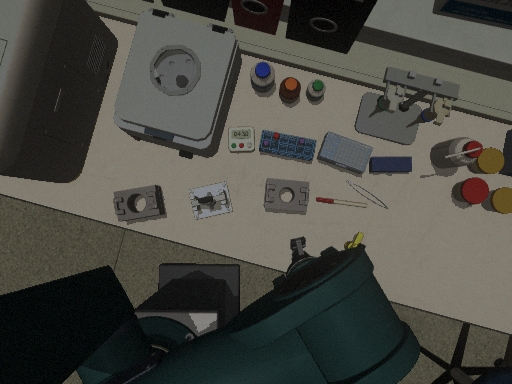

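View pics/side13.png

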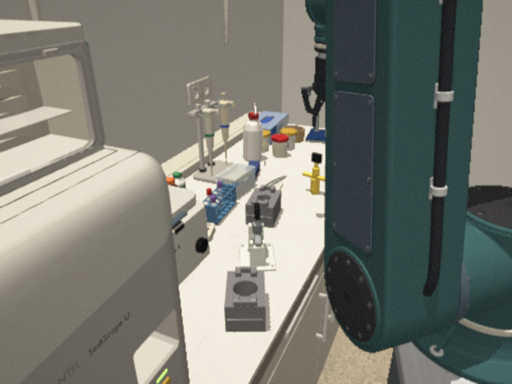

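The yellow decoy is unmoved at (315,180), the gripper is clear at (315,110), and the gauge is in its stand at (257,225). Handing in.

```bash
python3 -c "
from workcell import *
print(hand_in())"
```

```text
the job is handed in; nothing more can be done
None
```

The gauge is back upright in its stand, locked and released, after measuring the wide-bore adapter. I handed in at about 15 s.

- **Seating:** I gripped the black wing knob and lifted the gauge out. I then seated it in the left grey adapter, whose bore measured clearly wider than the other's (about 47 mm against 37 mm). The bar was down in both pockets.
- **Knob:** I turned it about 72 degrees counterclockwise at the tool, so slightly less at the knob because the gauge can turn a little in the pockets. I then turned it clockwise until the torque rose to 0.95 N m at the stop, with the gauge still seated.
- **Return:** I withdrew it straight up and set it back at the pose it was taken from.

Final checks:
- **Lock:** the wing reads 12.4 degrees and the bar 13.0, so the knob is locked to within the measuring error.
- **Reading:** the plungers show on both sides. Their span scaled from the image is about 46 mm. The raw depth extent was about 43.7 mm, probably low by about a pixel at each ball end. I measured this after withdrawal, not again in the stand.
- **Surroundings:** the image region with the timer, marker, forceps and slide box shows no change, the yellow look-alike has not moved, and the arm touches nothing.

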